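Close the chocolate warmer gently and set its dial

TASK

The chocolate is in the warming box: bring its heavy steel cover over from where it stands open and lower it under control until it is fully shut, without letting it drop or slam. Then turn the dial beside it clockwise until its white pointer lies on the red mark. Leave everything else where it stands.

Things in the scene. Friction and masses are not known exactly. Their poses are not given: they have to be found in the camera images.
- warmer: green warming box, fixed. Origin on the shelf; its x axis points to the robot's right (within 20 degrees of world -y), its y away from the robot, z up. Casing 110 mm tall, x -50 to +100, y -170 to +80 mm. y -80 to +80 is an open well with a white bowl, closed by the cover; y -170 to -80 (nearest the robot) is a solid console with the dial on top.
- lid_hinge (a point): middle of the cover's hinge axis (along the box's y) at x +85, y 0, z +117 mm in the box's frame; axes as the box's. The hinge is slightly stiff: within 0.2 rad of upright the cover stays where put and must be pushed over from behind (its +x face); below about 1.3 rad it falls and slams unless held up from beneath.
- lid (a joint): cover angle, rad: 0 shut and level, 1.57 upright, up to 1.9 leaning to the box's +x. Plain steel-clad plate, no handle, 14 mm thick, 158 mm wide along y, 170 mm from hinge axis (mid-thickness) to free edge, 0.7 to 1.0 kg; 3 to 6 N at the edge hold it up. Dropped, it shuts at over 1.5 rad/s (a slam); under 1 rad/s is gentle.
- lid_edge (a point): middle of the cover's free edge, at mid-thickness, moving with the cover; axes as the box's when shut. Shut, the underside is at z 110 mm on the casing and the edge overhangs the casing's -x wall by 35 mm: a finger slanting down and to the box's +x can stay beneath the edge until the cover is shut, then draw out. The space beyond is free.
- dial (a joint): dial angle, rad, growing clockwise seen from above. 0: white pointer towards the box's -y (to the robot); 1.57: towards its -x (to the left). The red mark is at 1.25; limits 0 and 2.5. Light friction (0.05 N m), stays where it is left.
- dial_grip (a point): on the dial's upright axis, 34 mm above the console's top, at gripping height; does not turn, axes as the box's. At x +20, y -125 mm in the box's frame. The dial: black disc 60 mm across, 10 mm high, with a bar across it 14 mm thick, 56 mm long, from 10 to 46 mm above the console; the bar lies along the white pointer, drawn on one end of its top.
- red_mark (a point): the red mark of the scale on the console's top, 37.5 mm from the dial's axis.
- fondue_stand: the blue ceramic fondue bowl on its four-legged steel frame, 160 mm across, 150 mm tall; origin under its centre. A bystander.
- tray: round bamboo tray, 220 mm across, 14 mm thick; origin under its centre. A bystander.
- tealight: small glass tealight cup, 60 mm across, 50 mm tall, standing on the tray; origin under its centre. A bystander.
- fork_holder: wooden fork holder, 60 x 160 x 134 mm, with four forks clipped to its upright board; origin under its centre. A bystander.
- mug: white mug, 80 mm across, 90 mm tall; origin under its centre. A bystander.

How it is judged:
By the outcome, as a careful person would: the job done as asked, in the order asked, and still so for the second after the job is handed in, with the robot touching nothing.
It also fails if it takes over 61 s, if anything falls off the work surface, if the arm or the gripper's body presses on something with over 40 N, if the wrist force passes 120 N, or if a joint passes its speed limit or range.

ROBOT

A 6-joint arm with a two-finger parallel gripper is mounted at the origin on the work surface. World frame = base frame: x ahead of the robot, y to its left, z up, the work surface at z = 0. Lengths are in mm, angles in rad, forces in N, time in s.
With the tool pointing down it reaches from about 275 to 825 mm from the base axis. Payload 5.2 kg.
Tool frame: the origin (TCP) lies at the very end of the fingers, on their centre line; the grasp point (between the pads) lies 19 mm behind it; z points along the fingers, y is the line along which they close (so a half turn about z gives the same grasp; the last joint's range is limited). The gripper opens to 93 mm and grips with 3 to 60 N. Pads are 15 mm wide; open, the fingers measure 128 mm over their backs; the gripper's body (75 mm by 188 mm) begins 65 mm behind the grasp point.
Start: joints at [1.015, 0.259, 1.535, -0, 1.348, -0.203], TCP at [190.018, 516.138, 218.653] pointing down, gripper open.
Joint ranges: [-3.14, 3.14], [-0.91, 2.08], [0.19, 2.58], [-1.22, 4.36], [0.22, 2.71], [-3.12, 3.12]. Speed limits (rad/s): [2.57, 2.57, 3.14, 3.14, 3.14, 3.14].

INTERFACE

Orientations are given as [roll, pitch, yaw] about the fixed x, y, z axes, in that order (R = Rz(yaw) Ry(pitch) Rx(roll)).
In Python, from bench import robot gives the robot as it stands. The module is installed in compiled form; this text tells all that it offers. Calls block until the motion is done:
- robot.move_ptp(position, orientation): joint-space move of the TCP to a pose.
- robot.move_linear(position, ori=None, speed=150, f_stop=None): straight line of the TCP; ori=None keeps the orientation; speed is the mean speed in mm/s. With f_stop (N) it stops when the force on the tool has changed by that much, and returns True; else False.
- robot.move_j(angles): joint-space move.
- robot.move_gripper(opening): opening from 0.0 (shut) to 1.0 (fully open); the grip force is fixed at half the most; returns when the fingers have stopped.
- robot.sleep(seconds).
- robot.inverse_kinematics(position, orientation): joint angles nearest the present ones, or None.
- robot.get_image(name): name is "scene" or "side" or "wrist"; returns a dict with "img" (420x560x3 uint8, blue, green, red), "fovy" (degrees; the focal length in pixels is half the picture's height over the tangent of half this angle, whatever the lens; pixels are square), "cx", "cy" (the principal point, pixels), "k1" (the pictures are not rectified: a ray, as slopes to the right and down, at radius r is drawn at 1 + k1 r^2 times it, then the intrinsics apply), "eye" and "orientation" of the camera in the world. Camera axes: x right, y down, z forward; pixel columns grow to the right and rows downward; lengths in mm; the calibration is good to about 2 mm. A picture is of the moment at which its call begins. There is no depth.
A pose or a line that the arm cannot do raises robot.MotionError and nothing moves.
- robot.hand_in(): hands the job in; it is judged then, once.
Readings, each from a call of its own:
- robot.current_t(): time.
- robot.current_qpos(): joint angles.
- robot.current_joint_vel(): joint speeds.
- robot.current_joint_efforts(): joint torques, N m.
- robot.current_tcp_pos(): TCP position.
- robot.current_eef_rot(): TCP orientation.
- robot.current_contact_force(): force on the tool from outside, world axes, zero at the start.
- robot.current_ft_torque(): the same for the moment, N m.
- robot.current_gripper_width(): opening from 0.0 (shut) to 1.0 (fully open).
- robot.current_finger_force(): force on a finger pad.
Only numpy, scipy, OpenCV 4.12 (cv2) and the standard library are available. Lean on these libraries where they do the work, as an engineer would, in place of code of your own. Each camera call takes 0.05 s, during which the arm holds its last target. There are 200 camera calls.

## Working session

There is one attempt and no reset: what is moved stays moved. The work goes in short steps, each a Python script; the robot and the scene stay as the last script left them, time stands still between calls to the robot, and variables do not carry over. Pictures are saved under pics/ and viewed, at most 10 in all, crops included, and the job is handed in when it is done.

```bash
mkdir -p pics; python3 - <<'E'
from bench import robot
import cv2
for n in ["scene","side"]:
    d=robot.get_image(n); cv2.imwrite(f"pics/{n}0.png",d["img"])
    print(n,{k:d[k] for k in d if k!="img"})
print(robot.current_t(),robot.current_eef_rot())
E
```

```text
scene {'fovy': 47.56259461183613, 'cx': 286.44934258748617, 'cy': 213.09737796018803, 'k1': -0.13784329328872835, 'eye': array([1281.51074489,  182.3137999 , 1237.12664673]), 'orientation': array([-2.51918035, -0.0031356 ,  1.82129267])}
side {'fovy': 45.24139659201954, 'cx': 275.9696321068725, 'cy': 209.64582340427674, 'k1': -0.00027560794814332186, 'eye': array([   47.31259736, -1152.42275015,   761.88007803]), 'orientation': array([-2.0659955 , -0.00466676, -0.36218   ])}
0.1 [-3.14003428e+00 -3.45502157e-04  2.78880095e+00]
```

View pics/scene0.png

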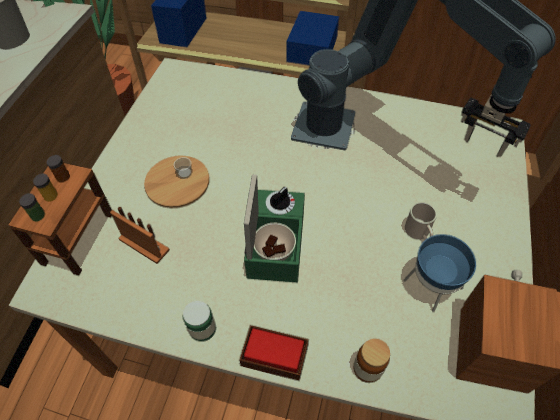

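View pics/side0.png

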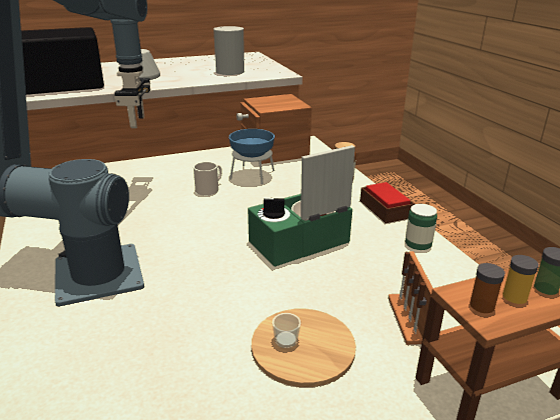

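```bash
python3 - <<'E'
import cv2,numpy as np
a=cv2.imread("pics/scene0.png")[165:290,230:320]; b=cv2.imread("pics/side0.png")[140:270,240:365]
a=cv2.resize(a,None,fx=4.4,fy=4.4,interpolation=cv2.INTER_CUBIC); b=cv2.resize(b,None,fx=3.2,fy=3.2,interpolation=cv2.INTER_CUBIC)
c=np.zeros((560,800,3),np.uint8); c[:a.shape[0],:a.shape[1]]=a; c[:b.shape[0],400:400+b.shape[1]]=b
cv2.imwrite("pics/crop.png",c)
E
```

```text
(no output)
```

View pics/crop.png

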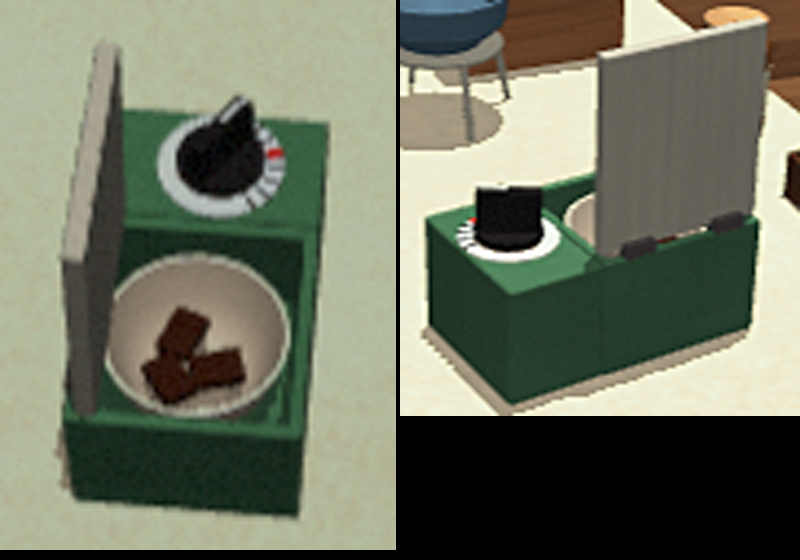

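```bash
cat > h.py <<'E'
import numpy as np
from scipy.spatial.transform import Rotation as R
def proj(d,P):
    P=np.atleast_2d(P); C=R.from_euler('xyz',d["orientation"]).as_matrix()
    q=(P-d["eye"])@C; s=q[:,:2]/q[:,2:]; s=s*(1+d["k1"]*(s**2).sum(1,keepdims=True))
    return s*210/np.tan(np.radians(d["fovy"]/2))+[d["cx"],d["cy"]]
def lidpt(r,a,y,t=0):  # r from hinge, t along upper face normal (+x face when upright)
    return [85-r*np.cos(a)+t*np.sin(a), y, 117+r*np.sin(a)+t*np.cos(a)]
E
python3 - <<'E'
from h import *
from bench import robot
from scipy.optimize import least_squares
ds={n:robot.get_image(n) for n in["scene","side"]}
c=lambda x,y,z:(lambda p:[x,y,z])
L=lambda y,t:(lambda p:lidpt(170,p[3],y,t))
D=lambda r:(lambda p:[20-r*np.sin(p[4]),-125-r*np.cos(p[4]),156])
obs=[("scene",298.9,263.4,c(-50,80,110)),("scene",304.8,193.2,c(-50,-170,110)),("scene",297.7,282.3,c(-50,80,0)),("scene",247,278.6,c(100,80,0)),
("scene",253.9,174.8,L(-79,7)),("scene",257.5,175.5,L(-79,-7)),("scene",244.3,223.4,L(79,7)),("scene",248.2,224.1,L(79,-7)),
("side",275.3,231.9,c(100,-170,110)),("side",274.4,266,c(100,-170,0)),("side",248.75,206.9,c(-50,-170,110)),("side",351.6,208.1,c(100,80,110)),("side",348.4,243,c(100,80,0)),
("side",302,158.5,L(-79,7)),("side",354.1,147.5,L(79,7)),("scene",284.7,187.5,D(26))]
def W(p,P): 
    return np.array([p[0],p[1],0])+R.from_euler('z',p[2]-np.pi/2).apply(P)
f=lambda p:np.concatenate([(proj(ds[n],W(p,g(p)))[0]-[u,v]) for n,u,v,g in obs])
s=least_squares(f,[550,0,0,1.57,.5],loss='soft_l1'); p=s.x
print(p); print(f(p).reshape(-1,2).round(1).tolist())
np.save("p.npy",p)
for k,P in dict(hinge=[85,0,117],dial=[20,-125,144],edge=lidpt(170,p[3],0)).items(): print(k,W(p,P))
E
```

```text
[ 5.83553211e+02 -2.86091280e+00  1.66596679e-01  1.53818317e+00
  5.31371115e-01]
[[-0.2, 0.9], [-0.4, -1.3], [0.1, 0.8], [-0.6, 0.5], [-1.5, -1.1], [0.2, -1.3], [-0.1, 0.1], [1.8, -0.1], [-1.4, -0.8], [-0.6, 1.1], [-2.2, -0.0], [1.1, -0.2], [1.4, -1.1], [1.4, -1.3], [0.3, -1.8], [0.3, -0.6]]
hinge [597.64851559 -86.68407418 117.        ]
dial [463.60039817 -43.3123989  144.        ]
edge [596.7292937  -81.21756699 286.90960047]
```

```bash
cat >> h.py <<'E'
p=np.load("p.npy"); RB=R.from_euler('z',p[2]-np.pi/2)
def W(P): return np.array([p[0],p[1],0])+RB.apply(P)
def tool(a,flip=1):
    "tool rotation with z along box (cos a,0,-sin a), y = lid normal"
    z=np.array([np.cos(a),0,-np.sin(a)]); y=flip*np.array([np.sin(a),0,np.cos(a)])
    return (RB*R.from_matrix(np.c_[np.cross(y,z),y,z])).as_euler('xyz')
E
python3 - <<'E'
from h import *
from bench import robot
d=robot.get_image("scene");d2=robot.get_image("side")
from scipy.optimize import least_squares
for n,u,v,z in [("mugbase",420,234,0),("stand",445,262,130),("standleg near",437,303,0)]:
    s=least_squares(lambda q:proj(d,[q[0],q[1],z])[0]-[u,v],[500,200]); print(n,s.x)
for fl in(1,-1):
  for off in(0,.4,.7):
    print(fl,off)
    for a in np.r_[1.57,1.2,.9,.6,.3,0.]:
        t=min(a+off*(1-a/1.57),1.57)
        q=robot.inverse_kinematics(W(lidpt(150,a,0)),tool(t,fl)); print(a,None if q is None else np.round(q,2))
E
```

```text
mugbase [393.97732765 391.45810762]
stand [561.59545675 445.2452968 ]
standleg near [619.89727123 462.45625393]
1 0
1.57 [-0.33  0.33  1.32 -0.    1.49  1.08]
1.2 [-0.02  0.3   1.45 -0.37  1.34  1.46]
0.9 [ 0.21  0.38  1.53 -0.69  1.34  1.82]
0.6 [ 0.39  0.55  1.56 -0.95  1.44  2.13]
0.3 [ 0.49  0.77  1.55 -1.13  1.59  2.38]
0.0 None
1 0.4
1.57 [-0.33  0.33  1.32 -0.    1.49  1.08]
1.2 [-0.08  0.29  1.43 -0.27  1.36  1.37]
0.9 [ 0.12  0.33  1.5  -0.52  1.32  1.66]
0.6 [ 0.29  0.44  1.55 -0.74  1.34  1.94]
0.3 [ 0.41  0.6   1.57 -0.93  1.41  2.19]
0.0 [ 0.48  0.78  1.56 -1.07  1.5   2.39]
1 0.7
1.57 [-0.33  0.33  1.32 -0.    1.49  1.08]
1.2 [-0.12  0.29  1.42 -0.2   1.38  1.32]
0.9 [ 0.05  0.31  1.48 -0.38  1.32  1.54]
0.6 [ 0.2   0.38  1.54 -0.56  1.29  1.78]
0.3 [ 0.31  0.49  1.57 -0.73  1.29  2.  ]
0.0 [ 0.39  0.62  1.59 -0.88  1.32  2.2 ]
-1 0
1.57 [-0.33  0.33  1.32 -0.    1.49 -2.07]
1.2 [-0.02  0.3   1.45 -0.37  1.34 -1.68]
0.9 [ 0.21  0.38  1.53 -0.69  1.34 -1.33]
0.6 [ 0.39  0.55  1.56 -0.95  1.44 -1.01]
0.3 [ 0.49  0.77  1.55 -1.13  1.59 -0.77]
0.0 None
-1 0.4
1.57 [-0.33  0.33  1.32 -0.    1.49 -2.07]
1.2 [-0.08  0.29  1.43 -0.27  1.36 -1.77]
0.9 [ 0.12  0.33  1.5  -0.52  1.32 -1.48]
0.6 [ 0.29  0.44  1.55 -0.74  1.34 -1.2 ]
0.3 [ 0.41  0.6   1.57 -0.93  1.41 -0.95]
0.0 [ 0.48  0.78  1.56 -1.07  1.5  -0.75]
-1 0.7
1.57 [-0.33  0.33  1.32 -0.    1.49 -2.07]
1.2 [-0.12  0.29  1.42 -0.2   1.38 -1.83]
0.9 [ 0.05  0.31  1.48 -0.38  1.32 -1.6 ]
0.6 [ 0.2   0.38  1.54 -0.56  1.29 -1.36]
0.3 [ 0.31  0.49  1.57 -0.73  1.29 -1.14]
0.0 [ 0.39  0.62  1.59 -0.88  1.32 -0.94]
```

```bash
cat >> h.py <<'E'
def pose(a,t,w,clear=0,ov=18,y=0):
    "TCP so that the lid's lower edge corner rests on the lower finger's inner face, ov mm behind its tip"
    z=np.array([np.cos(t),0,-np.sin(t)]); n=np.array([np.sin(t),0,np.cos(t)])
    return W(np.array(lidpt(170,a,y,-7))+ov*z+(w/2-clear)*n), tool(t)
E
python3 - <<'E'
from h import *
from bench import robot
import cv2
robot.move_ptp([190,516,380],robot.current_eef_rot())
robot.move_gripper(60/93)
P,o=pose(p[3],p[3],60,clear=23)
P2=P-RB.apply([np.cos(p[3]),0,-np.sin(p[3])])*70
robot.move_ptp(P2,o)
print(P,P2,robot.current_t(),robot.current_tcp_pos())
a=robot.get_image("scene")["img"][60:260,180:380]
d=robot.get_image("wrist");b=d["img"]
a=cv2.resize(a,(400,400),interpolation=cv2.INTER_CUBIC)
c=np.zeros((420,760,3),np.uint8);c[:400,:400]=a
b=cv2.resize(b,(360,270));c[:270,400:]=b
cv2.imwrite("pics/hover.png",c)
print({k:d[k] for k in d if k!="img"})
for y in(-79,79):
  for t in(-7,7): print(proj(d,W(lidpt(170,p[3],y,t)))*360/560+[400,0])
E
```

```text
[596.82662308 -81.79637363 268.91917218] [596.44811995 -79.54545891 338.88194884] 4.2833 [596.51971485 -78.48964483 339.06699121]
{'fovy': 69.05673487920777, 'cx': 280.5581451043895, 'cy': 207.01946324118467, 'k1': -0.052056643928660724, 'eye': array([663.07584295, -61.30538562, 504.67879211]), 'orientation': array([ 2.88967144, -0.031885  , -1.40230554])}
[[575.96182845 202.86556206]]
[[586.96977554 202.88600408]]
[[575.40251937  72.90365114]]
[[588.51182168  72.93233013]]
```

View pics/hover.png

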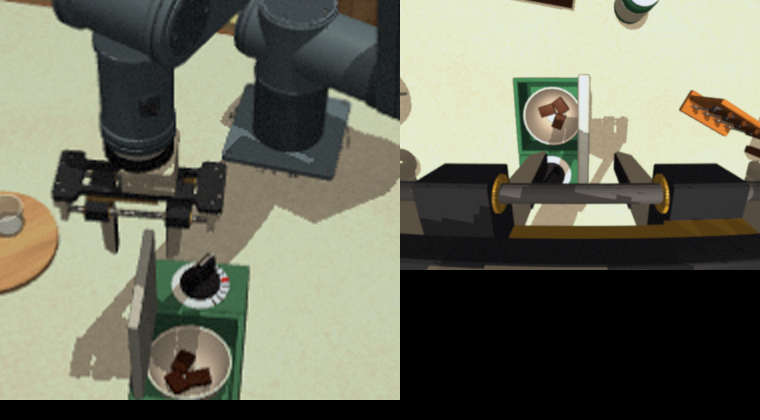

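```bash
python3 - <<'E'
from h import *
from bench import robot
import cv2
P,o=pose(p[3],p[3],60,clear=21)
print(robot.move_linear(P,o,speed=100,f_stop=8))
robot.move_gripper(26/93)
print(robot.current_t(),robot.current_tcp_pos()-P,robot.current_gripper_width()*93,robot.current_contact_force())
c=np.vstack([robot.get_image(n)["img"][s] for n,s in(("scene",np.s_[80:290,170:380]),("side",np.s_[70:280,220:430]))])
c=np.hstack([c[:210],c[210:]]);cv2.imwrite("pics/strad.png",cv2.resize(c,(800,400)))
E
```

```text
False
5.975 [-0.00233635  0.02497485 -0.02818867] 26.174019530346122 [-0.51670808 -0.61122513 -0.82058998]
```

View pics/strad.png

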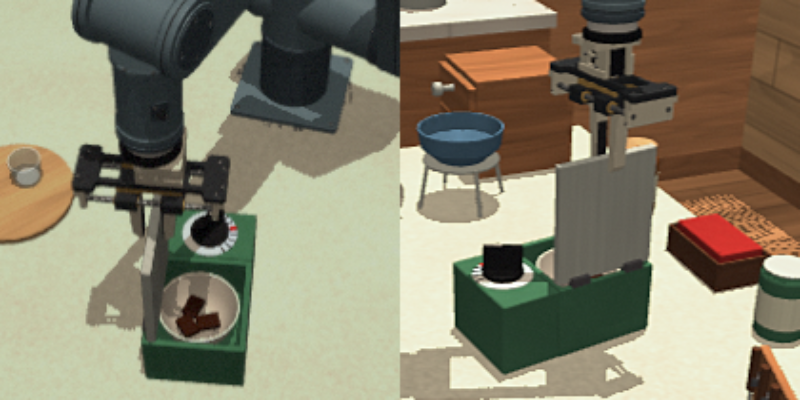

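```bash
python3 - <<'E'
from h import *
from bench import robot
w=26
for a in [1.45,1.35,1.25,1.15,1.0,.85,.7,.55]:
    P,o=pose(a,a+.45*(1-a/1.54),w)
    robot.move_linear(P,o,speed=45)
    print(a,round(robot.current_t(),2),robot.current_contact_force().round(1),robot.current_qpos().round(2))
import cv2
c=np.hstack([robot.get_image(n)["img"][s] for n,s in(("scene",np.s_[80:290,170:380]),("side",np.s_[70:280,220:430]))])
cv2.imwrite("pics/mid.png",cv2.resize(c,(800,400)))
E
```

```text
1.45 6.44 [-0.  -0.5  0.6] [-0.26  0.31  1.35 -0.09  1.44  1.16]
1.35 6.94 [-0.   0.6  0.4] [-0.19  0.3   1.38 -0.16  1.41  1.23]
1.25 7.44 [-1.2 -0.7  0.4] [-0.12  0.29  1.41 -0.23  1.38  1.32]
1.15 7.94 [ 0.5  1.2 -1.3] [-0.05  0.29  1.44 -0.31  1.35  1.41]
1.0 8.61 [-0.7  2.7 -2.5] [ 0.04  0.31  1.48 -0.42  1.33  1.55]
0.85 9.28 [-0.   3.  -3.7] [ 0.14  0.34  1.51 -0.54  1.31  1.69]
0.7 9.94 [ 0.5  1.3 -3.1] [ 0.22  0.39  1.53 -0.65  1.32  1.83]
0.55 10.61 [ 0.2  2.4 -5.1] [ 0.3   0.45  1.55 -0.75  1.33  1.96]
```

View pics/mid.png

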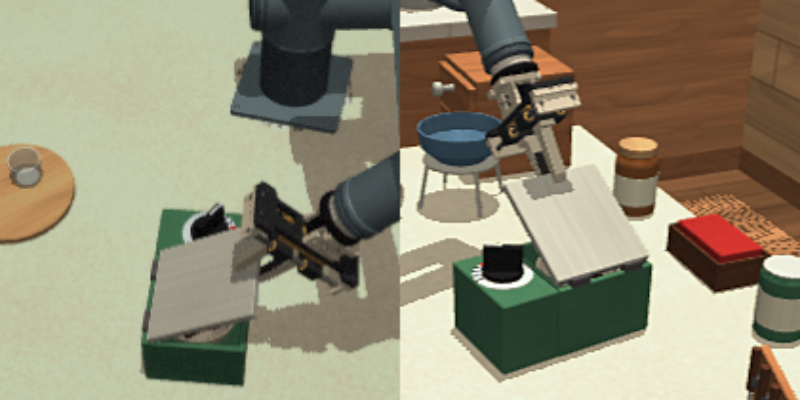

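```bash
python3 - <<'E'
from h import *
from bench import robot
robot.move_gripper(40/93); w=40
f=lambda *x:print(*x,round(robot.current_t(),2),robot.current_contact_force().round(1))
for a,cl in [(.45,0),(.3,0),(.2,0),(.1,0),(.04,0),(0,0),(0,3),(0,6),(0,8)]:
    P,o=pose(a,a+.45*(1-a/1.54),w,clear=cl)
    robot.move_linear(P,o,speed=30)
    f(a,cl)
import cv2
c=np.hstack([robot.get_image(n)["img"][s] for n,s in(("scene",np.s_[80:290,170:380]),("side",np.s_[70:280,220:430]))])
cv2.imwrite("pics/shut.png",cv2.resize(c,(800,400)))
E
```

```text
0.45 0 11.65 [ 1.   3.8 -3.1]
0.3 0 12.57 [ 1.6  1.9 -4.5]
0.2 0 13.22 [ 0.6  0.6 -5.9]
0.1 0 13.88 [-0.8 -0.7 -5.5]
0.04 0 14.34 [ 0.1 -0.9 -5.7]
0 0 14.69 [-0.1  0.6 -0.4]
0 3 14.94 [ 0.3 -1.2 -0.6]
0 6 15.19 [0.4 0.1 0.1]
0 8 15.44 [ 0.3  0.9 -0.2]
```

View pics/shut.png

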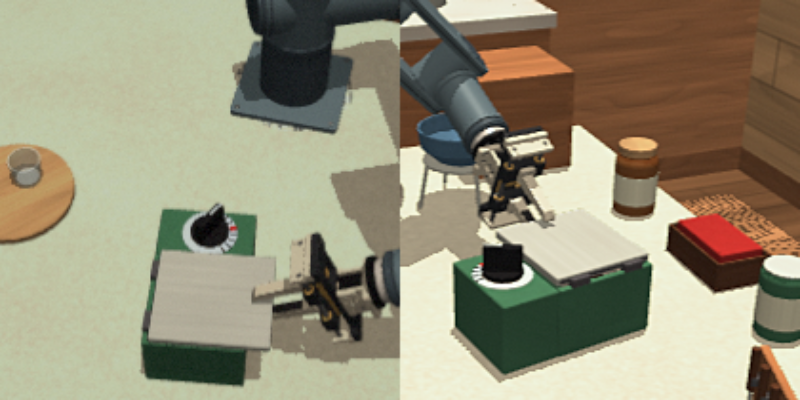

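```bash
cat >> h.py <<'E'
def dpose(phi,h,sg=1):
    y=sg*np.array([np.cos(phi),-np.sin(phi),0]); z=np.array([0,0,-1.])
    return W([20,-125,125+h]),(RB*R.from_matrix(np.c_[np.cross(y,z),y,z])).as_euler('xyz')
E
python3 - <<'E'
from h import *
from bench import robot
import cv2
t=.45; P,o=pose(0,t,40,clear=8)
P1=P-RB.apply([np.cos(t),0,-np.sin(t)])*50
robot.move_linear(P1,o,speed=80)
robot.move_linear(P1+[0,0,150],o,speed=150)
for s in(1,-1):
    print(s,[robot.inverse_kinematics(*dpose(f,100,s))[5].round(2) for f in(.53,1.25)])
sg=min((1,-1),key=lambda s:abs(robot.inverse_kinematics(*dpose(.53,100,s))[5]-robot.current_qpos()[5]))
robot.move_ptp(*dpose(.53,110,sg)); print(sg,robot.current_t(),robot.current_qpos())
a=robot.get_image("scene");d=robot.get_image("wrist")
np.save("w.npy",d,allow_pickle=True)
c=np.zeros((420,800,3),np.uint8)
c[:400,:400]=cv2.resize(a["img"][160:260,235:335],(400,400),interpolation=cv2.INTER_CUBIC)
c[:300,400:]=cv2.resize(d["img"],(400,300));cv2.imwrite("pics/dial.png",c)
for f,r,z in((0,0,156),(1.25,37.5,110),(.53,26,156)):
    Q=W([20-r*np.sin(f),-125-r*np.cos(f),z]); print(f,(proj(a,Q)-[235,160])*4,proj(d,Q)*400/560+[400,0])
E
```

```text
1 [np.float64(1.6), np.float64(2.32)]
-1 [np.float64(-1.54), np.float64(-0.82)]
1 18.4583 [-3.32713989e-01  9.45298930e-02  1.69838005e+00 -1.13683059e-03
  1.35077108e+00  1.60153045e+00]
0 [[179.10958155 130.53427542]] [[601.08996108 151.84660259]]
1.25 [[228.79783807 159.5570714 ]] [[583.21492782 162.36000108]]
0.53 [[199.95300427 107.56770216]] [[601.03099048 172.86978802]]
```

View pics/dial.png

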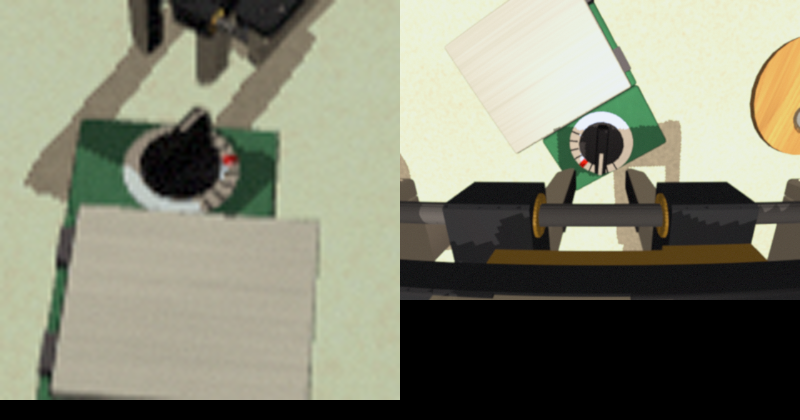

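```bash
python3 - <<'E'
from h import *
from bench import robot
import cv2
print(robot.move_linear(*dpose(.53,1),speed=100,f_stop=10))
robot.move_gripper(0); print(robot.current_gripper_width()*93,robot.current_finger_force(),robot.current_contact_force())
for f in(.77,1.01,1.25): robot.move_ptp(*dpose(f,1)); print(robot.current_contact_force().round(1),robot.current_ft_torque().round(2))
robot.sleep(.3)
robot.move_gripper(26/93)
robot.move_linear(dpose(1.25,110)[0],speed=120)
a=robot.get_image("scene");d=robot.get_image("wrist")
c=np.zeros((480,800,3),np.uint8)
c[:400,:400]=cv2.resize(a["img"][160:260,235:335],(400,400),interpolation=cv2.INTER_CUBIC)
c[:480,400:]=cv2.resize(d["img"][130:250,220:320],(400,480),interpolation=cv2.INTER_CUBIC);cv2.imwrite("pics/dial2.png",c)
print(robot.current_t())
for f,r,z in((0,0,156),(1.25,37.5,110),(1.25,26,156)):
    Q=W([20-r*np.sin(f),-125-r*np.cos(f),z]); print(f,(proj(a,Q)-[235,160])*4,(proj(d,Q)-[220,130])*4+[400,0])
E
```

```text
False
14.168707572624857 29.263492226600647 [-1.25062496 -2.7099415   2.48134201]
[-1.3 -4.3  2.4] [-0.7   0.33 -0.06]
[-0.3 -5.1  2.4] [-0.82  0.47 -0.05]
[-1.9 -5.4  3. ] [-0.83  0.41 -0.05]
23.2917
0 [[179.10958155 130.53427542]] [[639.13601182 330.85093328]]
1.25 [[228.79783807 159.5570714 ]] [[639.39964979 425.21721689]]
1.25 [[214.16891617 123.95183504]] [[639.19797132 448.59098864]]
```

View pics/dial2.png

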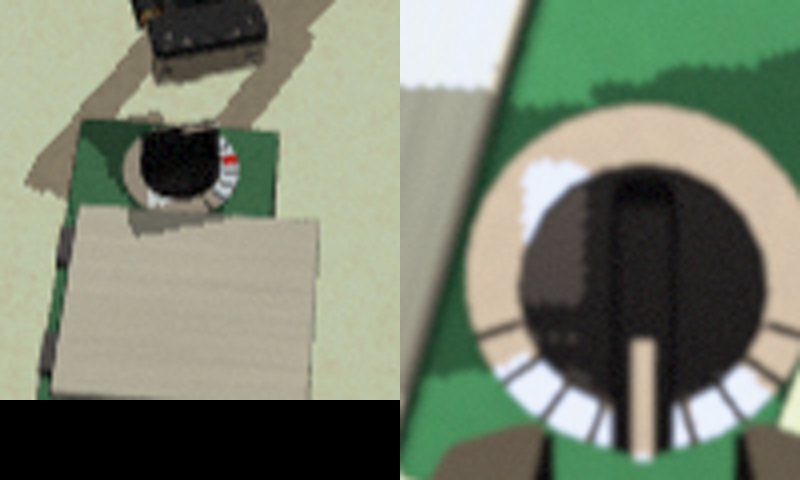

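```bash
python3 - <<'E'
from bench import robot
print(robot.hand_in())
E
```

```text
the job is handed in; nothing more can be done
None
```

The job is handed in, though I got no verdict back: the cover was lowered under control until fully shut, the dial's white pointer was turned onto the red mark, and I didn't touch anything else (about 23 s of robot time).

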